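Spring the shut key cabinet from behind with the push rod

ROBOT

A 6-joint arm with a two-finger parallel gripper is mounted at the origin on the work surface. World frame = base frame: x ahead of the robot, y to its left, z up, the work surface at z = 0. Lengths are in m, angles in degrees, forces in N, time in s.
With the tool pointing down it reaches from about 0.325 to 0.9 m from the base axis. Payload 6.1 kg.
Tool frame: the origin (TCP) lies midway between the tips of the shut fingers; the grasp point (between the pads) lies hold_point_z behind it (hold_point_z is the distance from the TCP to the grasp point, in m); x points along the fingers, y is the direction in which the jaws open and shut, and the axes are right-handed (so a half turn about x gives the same grasp; the last joint's range is limited). The gripper opens to 87 mm and grips with 3 to 60 N. Pads are 19 mm wide; open, the fingers measure 117 mm over their backs; the gripper's body (75 mm by 190 mm) begins 51 mm behind the grasp point.
Start: joints at [68.52, 12.628, 87.462, -0, 79.91, -7.225], TCP at [0.154, 0.606, 0.223] pointing down, gripper open.
Joint ranges: [-170.65, 170.65], [-52.31, 119.04], [5.05, 147.46], [-71.25, 251.25], [11.57, 151.72], [-153.62, 153.62]. Speed limits (degrees/s): [147.25, 147.25, 172.46, 180, 180, 180].

INTERFACE

Orientations are given as [roll, pitch, yaw] about the fixed x, y, z axes, in that order (R = Rz(yaw) Ry(pitch) Rx(roll)).
In Python, from plant import read_state, capture, hand_in, hold_point_z gives the robot as it stands. The module is installed in compiled form; this text tells all that it offers.
- The arm moves only by the tool play_rows, never from a script. Its argument "moves" is a list of rows, each a list of 7 numbers: the shift along the world's x, y, z each as a share of 0.1 m, from -1 to 1, then the turn, a rotation vector about the world's x, y, z each as a share of pi rad, from -1 to 1, then the finger opening in mm, from 0 to 87. In form: [[tx, ty, tz, rx, ry, rz, hand], ...]. A call has 1 to 5 rows; each row is the pose to reach, as a shift and turn from the pose commanded when the call began, turning the shorter way round; what a row does not reach only later rows make up. A row lasts 1/10 s, in which the tool goes at most 50 mm and 8.59 degrees, less where a joint would pass 70% of its speed; a pose out of reach is approached as far as the arm can. A call with a number of a shift or a turn outside -1 to 1 is refused whole. A call with a gripper value outside its range is refused whole. The fingers move at their own pace and stop on an object; "force" is the grip in N (left out, the last holds). Time passes only in rows, so rows that repeat a pose let the fingers close. It gives the time, the measured TCP pose, the force and the opening at its end, in the units of the state.
- read_state(): the state, without advancing time (a new reading comes with each control period).
- capture(name): name is "scene" or "top"; returns a dict with "color" (384x512x3 uint8, red, green, blue), "intrinsics" (3x3 intrinsics, pixels), "camera_from_world" (4x4, takes a point from world to camera coordinates). Camera axes: x right, y down, z forward; pixel columns grow to the right and rows downward; lengths in m; the calibration is good to about 2 mm. A picture is of the moment at which its call begins. There is no depth.
- hand_in(): hands the job in, once; it reports no verdict.
The state is a dict: "time_s": time; "qpos": joint angles; "joint_velocities": joint speeds; "joint_efforts": joint torques, N m; "tcp_pos": TCP position; "ee_rot": TCP orientation; "force": force on the tool from outside, world axes, zero at the start; "wrist_torque": the same for the moment, N m; "opening": finger opening in m.
Only numpy, scipy, OpenCV 4.12 (cv2) and the standard library are available. Lean on these libraries where they do the work, as an engineer would, in place of code of your own. Each camera call takes 0.05 s, during which the arm holds its last target. There are 200 camera calls.

TASK

The keys are shut inside the steel key cabinet. Take the wooden push rod out of its holster, lay it down on the bench so that you can take it afresh by its handle end, and feel with its dowel through the red-ringed holes in the cabinet's back for the one with the spring catch behind it; press the catch until the door springs open, gently, for a hard shove dents the sheet metal. Then draw the rod back out, lay it down flat on the bench without dropping it, and leave everything else where it is.

Things in the scene. Friction and masses are not known exactly. Their poses are not given: they have to be found in the camera images.
- rod: push rod, about 120 g: a round dowel, 14 mm thick and 150 mm long, set in the end of a square wooden handle, 46 x 46 mm and 80 mm long. Origin at the handle's centre; z runs along the rod towards the dowel's tip; x and y are square to the handle's faces. The dowel starts 40 mm from the origin. Lying on the bench it rests steadily on a face of the handle, its axis level and 23 mm up
- rod_tip (a point): centre of the dowel's flat end (edge just rounded), on the rod's axis, 190 mm from the handle's centre. At the start the handle is down in the holster and only the outer 130 mm of the dowel shows, leaning with the tube
- holster: fixed green holster of the rod: a square steel tube, 64 mm outside, 56 mm inside, 100 mm deep, aslant on a 150 x 100 mm plate; origin on the bench under the plate's centre. The tube leans 35 degrees (0.61 rad) from upright towards the holster's +x; the rod lies in it at the same slant and is drawn out along it, by 100 mm or more. The bench between holster and cabinet is clear
- mouth (a point): centre of the holster tube's open end, 112 mm above the bench
- cabinet: fixed grey steel key cabinet, 240 mm wide (y), 300 mm high, 110 mm deep without its door; origin on the bench under its centre; +x points from its back, where the holes are, to its door, hinged at the -y edge; keep 240 mm free there for its swing. More than 40 N from the rod dents the cabinet
- door (a joint): angle of the cabinet's door: 0 shut and held by the catch, about 1.4 rad once it has sprung open
- hammer: lump hammer, steel head 42 x 100 x 42 mm, wooden handle reaching 230 mm towards its -x; bystander; origin on the bench under the head
- hat: yellow hard hat, 255 mm across, 150 mm high; bystander; origin on the bench under its centre
- jar: glass marmalade jar, 70 mm across, 105 mm high; bystander; origin on the bench under its centre
- hinge_box: open cardboard box of brass hinges, 100 x 150 x 50 mm; bystander; origin on the bench under its centre
- screwdriver: red-handled screwdriver lying on the bench along its x axis; bystander; origin at its underside
- oil: white plastic oil bottle with red cap, 56 mm across, 130 mm high; bystander; origin on the bench under its centre
- hole_low (a point): lowest of three round holes, one above the other and ringed in red, in the cabinet's back: its centre, on the back's outer face, 90 mm above the bench. Each hole is 18 mm across, in 4 mm sheet, and runs level along the cabinet's +x. Behind each hole is clear space up to the door's inside face, 110 mm in, but for the catch
- hole_mid (a point): centre of the middle hole, 135 mm above the bench. The spring catch hangs inside the door, clamped at any height from 80 to 190 mm (its middle), a different one each time, to be found by feel; its upright press plate, 28 mm wide and 62 mm tall, stands straight across the line of the holes, 85 mm in from the outer face of the back: behind one or two of them
- hole_top (a point): centre of the top hole, 180 mm above the bench. In the right hole the dowel meets the press plate about 85 mm in; pressed 7 to 11 mm further, with 3 to 10 N, the catch lets go and the door springs open by itself (pushing on a little is harmless). In a wrong hole it meets nothing there; pushed past 110 mm it runs against the latched door, which does not give
Mind the look-alikes: they are no part of the job. Leave any blue look-alike of the rod alone.

How it is judged:
By the outcome, as a careful person would: the job done as asked, in the order asked, and still so for the second after the job is handed in, with the robot touching nothing.
It also fails if it takes over 67 s, if anything falls off the work surface, if the arm or the gripper's body presses on something with over 40 N, if the wrist force passes 120 N, or if a joint passes its speed limit or range.

## Working session

There is one attempt and no reset: what is moved stays moved. The work goes in short steps, Python scripts to look and compute and a tool call to move; the robot and the scene stay as the last step left them, time stands still between calls to the robot, and variables do not carry over. Pictures are saved under pics/ and viewed, about 8 in all and at most 12, crops included, and the job is handed in when it is done.

Besides the shell and the picture viewer there is one more tool, called after ">>>" as a command line: name --pt "numbers of a row" for each row, then --argument value for the rest. play_rows: Moves the arm, as the interface text tells. Its arguments: {"type":"object","properties":{"moves":{"type":"array","items":{"type":"array","items":{"type":"number"}}},"force":{"type":"number"}},"required":["moves"]}

```bash
mkdir -p pics
cat > h.py <<'E'
import numpy as np, cv2
from plant import read_state, capture, hand_in, hold_point_z
def snap(n,f):
    c=capture(n); cv2.imwrite('pics/'+f+'.png',c['color'][:,:,::-1]); np.savez('pics/'+f+'.npz',**c); return c
def proj(c,p):
    T=c['camera_from_world'];q=np.atleast_2d(p)@T[:3,:3].T+T[:3,3];q=q@c['intrinsics'].T;return q[:,:2]/q[:,2:]
def ray(c,uv):
    T=c['camera_from_world'];R=T[:3,:3];o=-R.T@T[:3,3];d=R.T@np.linalg.inv(c['intrinsics'])@np.array([uv[0],uv[1],1.]);return o,d/np.linalg.norm(d)
def onz(c,uv,z):
    o,d=ray(c,uv);return o+d*(z-o[2])/d[2]
def tri(c1,u1,c2,u2):
    A=[];b=[]
    M=np.zeros((3,3));v=np.zeros(3)
    for c,u in((c1,u1),(c2,u2)):
        o,d=ray(c,u);P=np.eye(3)-np.outer(d,d);M+=P;v+=P@o
    return np.linalg.solve(M,v)
E
python3 - <<'E'
from h import *
a=snap('scene','s0');b=snap('top','t0')
big=np.vstack([a['color'],b['color']])
print(hold_point_z if not callable(hold_point_z) else hold_point_z());print(read_state())
for c in(a,b):print(ray(c,(256,192)),c['intrinsics'][0,0])
E
```

```text
0.0187
{'time_s': 0.1, 'qpos': array([ 6.85211640e+01,  1.26708444e+01,  8.75185382e+01,  8.59523736e-04,
        7.99098208e+01, -7.22400849e+00]), 'joint_velocities': array([ 0.07906676, -0.11326917, -0.05792858, -0.0654879 , -0.01462701,
        0.05331798]), 'joint_efforts': array([ 3.84815085e-04, -4.95944917e+01, -3.88517833e+01,  7.01484061e-02,
        5.15239115e-02, -9.37145205e-05]), 'tcp_pos': array([0.1536823 , 0.60524379, 0.22155154]), 'ee_rot': array([ -97.71259247,   89.90079292, -111.96757127]), 'force': array([0.17213928, 0.34726763, 0.88007995]), 'wrist_torque': array([0.00090594, 0.00922361, 0.04685366]), 'opening': 0.08706102655780613}
(array([ 1.18989787, -0.35410789,  1.12620274]), array([-0.53366404,  0.25685658, -0.80574648])) 380.0959291499633
(array([ 0.33478908, -0.04072699,  1.34105332]), array([ 0.17829044, -0.03403208, -0.98338921])) 378.33811007025724
```

View pics/s0.png

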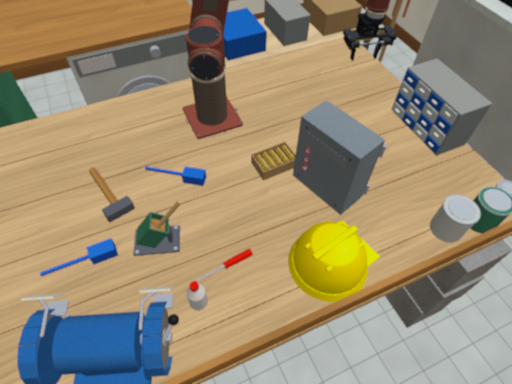

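View pics/t0.png

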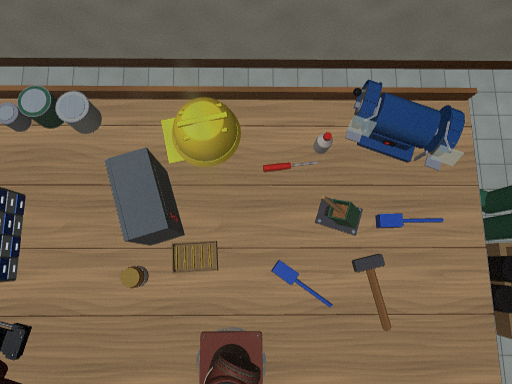

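The scene picture shows the green holster with the wooden dowel at about (160,230). Blue look-alike rods lie at (195,176) and (100,250). The cabinet's red rings are at about (306,160). In the top view the holster is at (340,215), the blue look-alikes at (287,270) and (390,220), and the cabinet at (145,197), with its holes on the right-hand side at about (172,217). My choice is the wooden dowel in the green tube.

Run:
```python
from h import *
a=cv2.imread('pics/s0.png');b=cv2.imread('pics/t0.png')
f=lambda im,x,y,w,h,s:cv2.resize(im[y:y+h,x:x+w],None,fx=s,fy=s,interpolation=cv2.INTER_CUBIC)
A=f(a,125,195,65,65,6);B=f(b,305,185,65,65,6);C=f(a,285,95,100,65,3.9);D=f(b,100,140,100,65,3.9)
cv2.imwrite('pics/c0.png',np.vstack([np.hstack([A,B]),np.hstack([C[:200],D[:200]])])) if C.shape[1]==A.shape[1] else print(A.shape,C.shape)
```

```text
(no output)
```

View pics/c0.png

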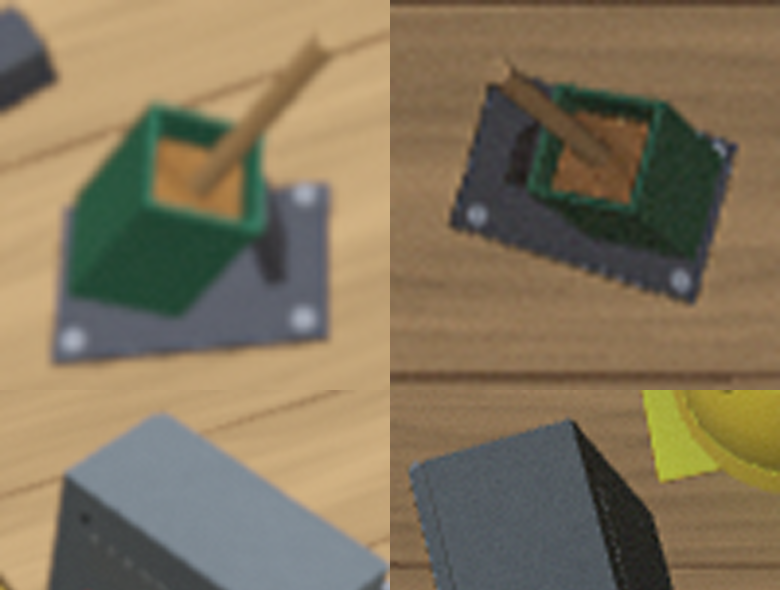

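```bash
python3 - <<'E'
from h import *
a=np.load('pics/s0.npz');b=np.load('pics/t0.npz')
P=lambda x,y:(125+x/6-.4,195+y/6-.4); Q=lambda x,y:(305+(x-390)/6-.4,185+y/6-.4)
np.set_printoptions(precision=4,suppress=True)
t=tri(a,P(318,45),b,Q(505,68));u=tri(a,P(200,190),b,Q(605,165));d=t-u;print('tip',t,'base',u,np.linalg.norm(d),np.degrees([np.arctan2(d[1],d[0]),np.arccos(d[2]/np.linalg.norm(d))]))
mc=[]
for p,q in zip([(152,103),(263,130),(262,235),(150,205)],[(530,190),(555,88),(663,102),(637,212)]):
    m=tri(a,P(*p),b,Q(*q));mc.append(m);print('m',m)
print(np.mean(mc,0))
pc=np.array([onz(b,Q(*q),.012) for q in[(490,85),(738,145),(695,303),(452,228)]]);print(pc,pc.mean(0))
for c in(a,b):
    im=c['color'].astype(int);m=((im[...,0]>90)&(im[...,0]>im[...,1]*1.6)&(im[...,0]>im[...,2]*1.6)).astype(np.uint8)
    m2=np.zeros_like(m)
    if c is a:m2[120:190,290:330]=m[120:190,290:330]
    else:m2[190:240,150:200]=m[190:240,150:200]
    n,_,s,ce=cv2.connectedComponentsWithStats(m2);print(s[1:],ce[1:])
E
python3 - <<'E'
import cv2,numpy as np
a=cv2.imread('pics/s0.png');b=cv2.imread('pics/t0.png')
f=lambda im,x,y,w,h,s:cv2.resize(im[y:y+h,x:x+w],None,fx=s,fy=s,interpolation=cv2.INTER_CUBIC)
cv2.imwrite('pics/c1.png',np.hstack([f(a,288,95,100,125,4),f(b,100,140,100,125,4)]))
E
```

```text
tip [ 0.5268 -0.2864  0.2136] base [ 0.495  -0.3655  0.0828] 0.15608901260071437 [68.0533 33.1076]
m [ 0.4699 -0.3444  0.1209]
m [ 0.5256 -0.3238  0.159 ]
m [ 0.5358 -0.3678  0.1049]
m [ 0.4718 -0.3922  0.0499]
[ 0.5007 -0.3571  0.1087]
[[ 0.5513 -0.3197  0.012 ]
 [ 0.5152 -0.4658  0.012 ]
 [ 0.4221 -0.435   0.012 ]
 [ 0.4662 -0.294   0.012 ]] [ 0.4887 -0.3786  0.012 ]
[[305 147   6   7  18]
 [304 156   4   3   5]
 [306 160   3   3   6]
 [302 164   6   6  13]] [[307.5556 149.9444]
 [305.8    156.6   ]
 [307.     161.1667]
 [303.7692 166.    ]]
[[170 213   2   2   3]
 [171 216   4   2   6]
 [176 219   2   2   4]] [[170.3333 213.6667]
 [172.1667 216.3333]
 [176.5    219.5   ]]
```

View pics/c1.png

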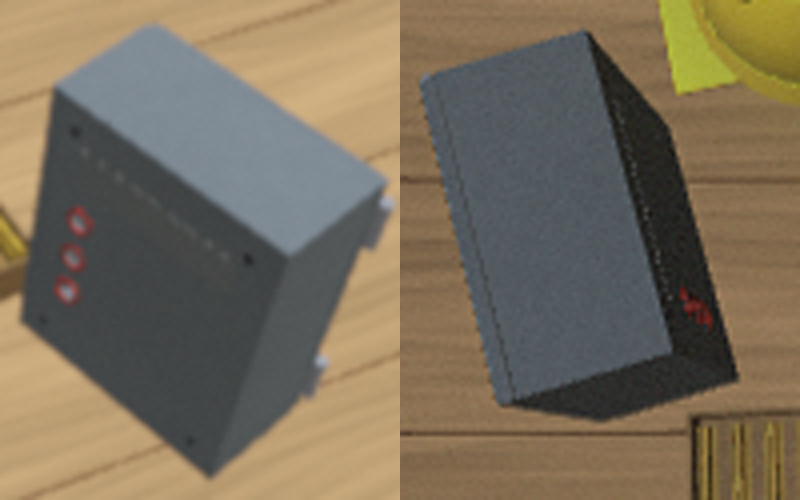

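Run:
```python
from h import *
np.set_printoptions(precision=4,suppress=True)
a=np.load('pics/s0.npz');b=np.load('pics/t0.npz')
P=lambda x,y:(125+x/6-.4,195+y/6-.4); Q=lambda x,y:(305+(x-390)/6-.4,185+y/6-.4)
mc=[]
for p,q in zip([(263,130),(262,235),(150,205),(152,103)],[(530,190),(555,88),(663,102),(637,212)]):
    m=tri(a,P(*p),b,Q(*q));mc.append(m);print('m',m)
print(np.mean(mc,0))
S=lambda x,y:(288+x/4-.4,95+y/4-.4);T=lambda x,y:(100+(x-400)/4-.4,140+y/4-.4)
for p,z in zip([(79,221),(74,257),(66,290)],[.18,.135,.09]):print('hole',onz(a,S(*p),z))
print(onz(b,T(697,308),.135))
for c,F,pts in((a,S,[(54,88),(290,256),(385,182),(155,25)]),(b,T,[(672,352),(585,30),(422,76),(497,403)])):
    k=np.array([onz(c,F(*p),.3) for p in pts]);e=np.roll(k,-1,0)-k;print(k[:,:2].tolist(),np.degrees(np.arctan2(e[:,1],e[:,0])),np.linalg.norm(e,axis=1))
# plate min area rects
for c,roi in((b,(300,180,75,65)),(a,(125,200,65,65))):
    pass
for n,u,z in(('hammerhead',(368,262),.042),('hatc',(206,131),.1),('jar',(134,277),.1),('box',(195,257),.05),('scr',(277,167),.015),('scrtip',(318,162),.01),('oil',(324,138),.12),('blue1',(287,270),.02),('blue1t',(330,305),.02),('blue2',(390,220),.02),('blue2t',(442,220),.02)):print(n,onz(b,u,z)[:2])
```

```text
m [ 0.4793 -0.3225  0.0922]
m [ 0.5375 -0.3411  0.0855]
m [ 0.5233 -0.389   0.1269]
m [ 0.4635 -0.3718  0.1268]
[ 0.5009 -0.3561  0.1079]
hole [0.4727 0.1789 0.18  ]
hole [0.4738 0.1797 0.135 ]
hole [0.4726 0.1785 0.09  ]
[0.4736 0.1801 0.135 ]
[[0.4308828348312995, 0.16252575433786037], [0.6552208247609836, 0.23475434204125295], [0.6216809092362892, 0.34222397977045754], [0.3978713853724387, 0.2746915224250455]] [  17.8467  107.3325 -163.2093  -73.6003] [0.2357 0.1126 0.2338 0.1169]
[[0.42441852202961605, 0.16593378973180709], [0.65339912897904, 0.23634262724109417], [0.6193310565086404, 0.34934513473805673], [0.3900074603102064, 0.2830058408062433]] [  17.092   106.777  -163.8658  -73.6203] [0.2396 0.118  0.2387 0.122 ]
hammerhead [ 0.3294 -0.4639]
hatc [0.7726 0.0868]
jar [0.2849 0.3062]
box [0.3475 0.1204]
scr [ 0.667  -0.1631]
scrtip [ 0.6872 -0.3134]
oil [ 0.7419 -0.3143]
blue1 [ 0.3032 -0.1909]
blue1t [ 0.1875 -0.3335]
blue2 [ 0.4743 -0.5579]
blue2t [ 0.4741 -0.7426]
```

```bash
cat >> h.py <<'E'
from scipy.spatial.transform import Rotation as Ro
np.set_printoptions(precision=4,suppress=True)
def Rs(s): return Ro.from_euler('xyz',s['ee_rot'],degrees=True)
def tool(x,y):
    x=np.array(x,float);x/=np.linalg.norm(x);y=np.array(y,float);y-=x*(x@y);y/=np.linalg.norm(y)
    return Ro.from_matrix(np.c_[x,y,np.cross(x,y)])
hy=np.radians(73);H=np.array([np.cos(hy),np.sin(hy),0]);J=np.array([-np.sin(hy),np.cos(hy),0]);Z=np.array([0,0,1.])
D=H*np.sin(.6109)+Z*np.cos(.6109)
cy=np.radians(106.9);C=np.array([np.cos(cy),np.sin(cy),0]);CJ=np.array([-np.sin(cy),np.cos(cy),0])
def go(p,R):
    s=read_state();v=(R*Rs(s).inv()).as_rotvec()
    print('t',s['time_s'],'tcp',s['tcp_pos'],'shift',(np.array(p)-s['tcp_pos'])/.1,'turn',v/np.pi,'deg',np.degrees(np.linalg.norm(v)),'F',s['force'],'open',s['opening'],'q',s['qpos'])
E
python3 - <<'E'
from h import *
s=read_state();print(Rs(s).as_matrix())
a=H*.7071-Z*.7071;print('a',a)
for sg in(1,-1):
    go(np.array([.514,-.318,.168])-.09*a,tool(a,sg*J))
    print('down', ((tool(-Z,sg*J)*Rs(s).inv()).as_rotvec()/np.pi))
E
```

```text
[[-0.0006  0.2462  0.9692]
 [-0.0016  0.9692 -0.2462]
 [-1.     -0.0017 -0.0002]]
a [ 0.2067  0.6762 -0.7071]
t 0.1 tcp [0.1537 0.6052 0.2216] shift [ 3.4171 -9.841   0.1009] turn [ 0.1353 -0.2392  0.4577] deg 96.09984421593158 F [0.1721 0.3473 0.8801] open 0.08706102655780613 q [68.5212 12.6708 87.5185  0.0009 79.9098 -7.224 ]
down [0.0006 0.0002 0.4847]
t 0.1 tcp [0.1537 0.6052 0.2216] shift [ 3.4171 -9.841   0.1009] turn [ 0.2426  0.1359 -0.4863] deg 100.82749434044722 F [0.1721 0.3473 0.8801] open 0.08706102655780613 q [68.5212 12.6708 87.5185  0.0009 79.9098 -7.224 ]
down [ 0.0002 -0.0006 -0.5152]
```

>>> play_rows --pt "0 0 1 0 0 0 87" --pt "0 0 1 0 0 0 87"

```text
time_s: 0.3
tcp_pos: [0.1534, 0.6042, 0.3206]
ee_rot: [-97.1, 89.6, -111.3]
force: [0.1, 1.3, 1.6]
opening: 0.087
```

>>> play_rows --pt "1 -1 1 0 0 -0.05 87" --pt "1 -1 1 0 0 -0.05 87" --pt "1 -1 1 0 0 -0.05 87" --pt "1 -1 1 0 0 -0.05 87"

```text
time_s: 0.7
tcp_pos: [0.2561, 0.5042, 0.4258]
ee_rot: [64.0, 89.8, 40.6]
force: [0.5, 1.0, -0.8]
opening: 0.0871
```

>>> play_rows --pt "1 -1 0 0 0 -0.05 87" --pt "1 -1 0 0 0 -0.05 87" --pt "1 -1 0 0 0 -0.05 87"

```text
time_s: 1.0
tcp_pos: [0.3551, 0.4039, 0.4223]
ee_rot: [-52.3, 90.0, -84.6]
force: [0.5, 0.5, 0.2]
opening: 0.0868
```

>>> play_rows --pt "0.7 -1 0 0 0 -0.06 87" --pt "0.7 -1 0 0 0 -0.06 87" --pt "0.7 -1 0 0 0 -0.06 87"

```text
time_s: 1.3
tcp_pos: [0.4257, 0.3025, 0.4219]
ee_rot: [-57.0, 89.9, -100.3]
force: [-1.1, 1.0, 0.6]
opening: 0.0872
```

>>> play_rows --pt "0.5 -1 0 0 0 -0.06 87" --pt "0.5 -1 0 0 0 -0.06 87" --pt "0.5 -1 0 0 0 -0.06 87"

```text
time_s: 1.6
tcp_pos: [0.4754, 0.2018, 0.4217]
ee_rot: [-56.5, 89.9, -110.6]
force: [-0.6, 1.3, -0.4]
opening: 0.0871
```

>>> play_rows --pt "0.3 -1 0 0 0 -0.06 87" --pt "0.3 -1 0 0 0 -0.06 87" --pt "0.3 -1 0 0 0 -0.06 87"

```text
time_s: 1.9
tcp_pos: [0.5048, 0.1016, 0.4217]
ee_rot: [-55.5, 89.9, -120.5]
force: [-0.2, 0.6, 0.5]
opening: 0.0871
```

>>> play_rows --pt "0 -1 0 0 0 -0.06 87" --pt "0 -1 0 0 0 -0.06 87" --pt "0 -1 0 0 0 -0.06 87"

```text
time_s: 2.2
tcp_pos: [0.5037, 0.0017, 0.4219]
ee_rot: [-50.8, 89.9, -126.6]
force: [0.5, 0.9, -0.9]
opening: 0.0871
```

>>> play_rows --pt "0 -1 0 0 0 -0.06 87" --pt "0 -1 0 0 0 -0.06 87" --pt "0 -1 0 0 0 -0.06 87"

```text
time_s: 2.5
tcp_pos: [0.5037, -0.0976, 0.4217]
ee_rot: [-59.8, 89.9, -146.3]
force: [1.0, 0.1, -0.8]
opening: 0.0869
```

>>> play_rows --pt "0 -1 0 0 0 -0.06 87" --pt "0 -1 0 0 0 -0.06 87" --pt "0 -1 0 0 0 -0.06 87"

```text
time_s: 2.8
tcp_pos: [0.5038, -0.1972, 0.4213]
ee_rot: [-73.4, 89.9, -170.7]
force: [-1.1, 0.7, 0.1]
opening: 0.0871
```

>>> play_rows --pt "0 -1 0 0 0 -0.055 87" --pt "0 -1 0 0 0 -0.055 87" --pt "0 -1 0 0 0 -0.055 87"

```text
time_s: 3.1
tcp_pos: [0.5039, -0.2969, 0.4206]
ee_rot: [-87.2, 89.9, 165.6]
force: [0.3, 0.5, -0.8]
opening: 0.0866
```

Run:
```python
from h import *
a=H*.7071-Z*.7071
go(np.array([.514,-.318,.168])-.09*a,tool(a,-J))
```

```text
t 3.1 tcp [ 0.5039 -0.2969  0.4206] shift [-0.0851 -0.8193 -1.8897] turn [ 0.2388 -0.0741  0.0003] deg 45.006987453510575 F [ 0.3083  0.549  -0.8369] open 0.08663160152230258 q [-38.1982   4.4294  75.7485  -0.058   99.9514 -21.0946]
```

>>> play_rows --pt "-0.08 -0.82 -0.4 0.239 -0.074 0 87" --pt "-0.08 -0.82 -0.4 0.239 -0.074 0 87" --pt "-0.08 -0.82 -0.4 0.239 -0.074 0 87" --pt "-0.08 -0.82 -0.4 0.239 -0.074 0 87" --pt "-0.08 -0.82 -0.4 0.239 -0.074 0 87"

```text
time_s: 3.6
tcp_pos: [0.4972, -0.3748, 0.3836]
ee_rot: [179.6, 46.7, 72.9]
force: [-0.3, 0.3, -0.4]
opening: 0.0871
```

Run:
```python
from h import *
a=H*.7071-Z*.7071
go(np.array([.514,-.318,.168])-.09*a,tool(a,-J))
```

```text
t 3.6 tcp [ 0.4972 -0.3748  0.3836] shift [-0.0177 -0.0405 -1.5193] turn [ 0.0093 -0.0013 -0.0008] deg 1.698618798748892 F [-0.2836  0.3082 -0.3764] open 0.0870783962905342 q [-60.6068  26.5724  62.7985  34.5816 118.6934 -34.5686]
```

>>> play_rows --pt "-0.02 -0.04 -0.8 0.009 -0.001 0 87" --pt "-0.02 -0.04 -0.8 0.009 -0.001 0 87"

```text
time_s: 3.8
tcp_pos: [0.4941, -0.3786, 0.298]
ee_rot: [-179.4, 45.1, 73.4]
force: [0.7, 0.3, -0.9]
opening: 0.087
```

>>> play_rows --pt "0 0 -0.4 0 0 0 87" --pt "0 0 -0.7 0 0 0 87" --pt "0 0 -0.7 0 0 0 87"

```text
time_s: 4.1
tcp_pos: [0.494, -0.376, 0.2275]
ee_rot: [-179.2, 45.0, 73.7]
force: [-0.6, 0.7, -0.5]
opening: 0.0867
```

Run:
```python
from h import *
a=H*.7071-Z*.7071
go(np.array([.514,-.318,.168])+.012*a,tool(a,-J))
A=snap('scene','s1');B=snap('top','t1')
f=lambda im,x,y:cv2.resize(im[y:y+100,x:x+100],None,fx=4,fy=4,interpolation=cv2.INTER_CUBIC)
cv2.imwrite('pics/c2.png',np.hstack([f(A['color'],115,160),f(B['color'],300,160)])[:,:,::-1])
```

```text
t 4.1 tcp [ 0.494  -0.376   0.2275] shift [ 0.2252  0.6613 -0.6801] turn [-0.0007 -0.0031 -0.0008] deg 0.5980788209968977 F [-0.6407  0.7019 -0.5209] open 0.08670816023964599 q [-61.0687  32.5695  71.9439  31.7663 107.7404 -43.027 ]
```

View pics/c2.png

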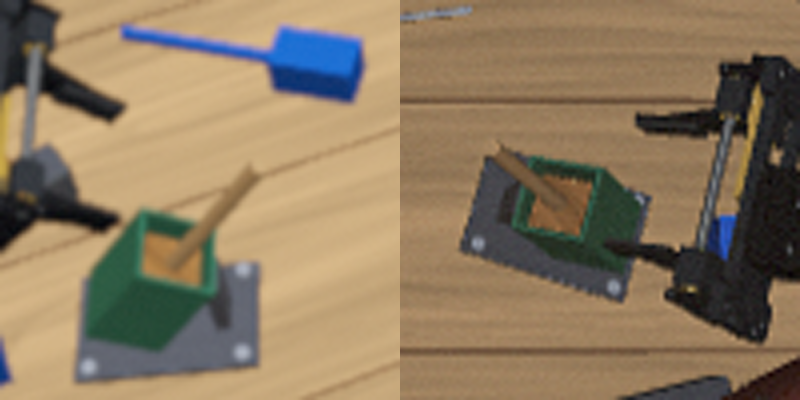

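The open jaws are lined up either side of the dowel's line. The dowel tip is at about (177,203) in the scene view. I'll advance and grip.

>>> play_rows --pt "0.12 0.33 -0.34 0 0 0 87" --pt "0.22 0.66 -0.68 0 0 0 87" --pt "0.22 0.66 -0.68 0 -0.003 0 87" --pt "0.22 0.66 -0.68 0 -0.003 0 87"

```text
time_s: 4.6
tcp_pos: [0.517, -0.3135, 0.1666]
ee_rot: [179.3, 45.3, 72.6]
force: [-0.1, 0.4, 0.5]
opening: 0.0868
```

>>> play_rows --force 40 --pt "0 0 0 0 0 0 8" --pt "0 0 0 0 0 0 8" --pt "0 0 0 0 0 0 8" --pt "0 0 0 0 0 0 8" --pt "0 0 0 0 0 0 8"

```text
time_s: 5.1
tcp_pos: [0.5159, -0.3148, 0.1648]
ee_rot: [179.4, 45.3, 72.5]
force: [-0.0, -0.7, -0.6]
opening: 0.0546
```

Run:
```python
from h import *
a=H*.7071-Z*.7071
go(np.array([.514,-.318,.168])+.012*a,tool(a,-J));print(D)
A=snap('scene','s2');B=snap('top','t2')
f=lambda im,x,y:cv2.resize(im[y:y+100,x:x+100],None,fx=4,fy=4,interpolation=cv2.INTER_CUBIC)
cv2.imwrite('pics/c3.png',np.hstack([f(A['color'],115,160),f(B['color'],300,160)])[:,:,::-1])
```

```text
t 5.1 tcp [ 0.5159 -0.3148  0.1648] shift [ 0.0062  0.0487 -0.0526] turn [0.0022 0.0017 0.0003] deg 0.49723448907093076 F [-0.03   -0.6763 -0.5894] open 0.05460008696221373 q [-57.2736  30.8582  81.4259  33.1254  98.4752 -44.6309]
[0.1677 0.5485 0.8191]
```

View pics/c3.png

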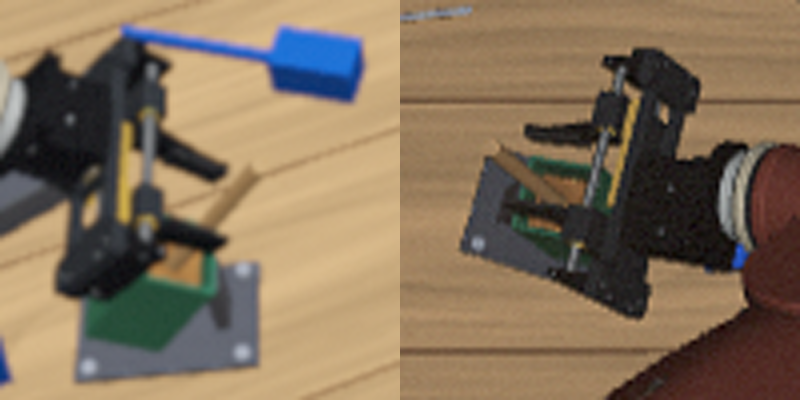

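The jaws straddle the dowel but are still closing. I'll go 6 mm deeper and finish the grip.

>>> play_rows --pt "0.01 0.05 -0.05 0 0 0 50" --pt "0.01 0.05 -0.05 0 0 0 8" --pt "0.01 0.05 -0.05 0 0 0 8" --pt "0.01 0.05 -0.05 0 0 0 8" --pt "0.01 0.05 -0.05 0 0 0 8"

```text
time_s: 5.7
tcp_pos: [0.517, -0.3093, 0.1596]
ee_rot: [179.4, 45.3, 72.6]
force: [0.2, -0.2, 0.9]
opening: 0.0257
```

>>> play_rows --pt "0 0 0 0 0 0 8" --pt "0 0 0 0 0 0 8" --pt "0 0 0 0 0 0 8" --pt "0 0 0 0 0 0 8"

```text
time_s: 6.1
tcp_pos: [0.5168, -0.3093, 0.1596]
ee_rot: [179.5, 45.3, 72.6]
force: [-0.6, -0.5, 0.4]
opening: 0.0129
```

>>> play_rows --pt "0 0 0 0 0 0 8" --pt "0.04 0.14 0.2 0 0 0 8" --pt "0.08 0.27 0.41 0 0 0 8" --pt "0.08 0.27 0.41 0 0 0 8"

```text
time_s: 6.5
tcp_pos: [0.5262, -0.2821, 0.2034]
ee_rot: [179.1, 45.4, 72.4]
force: [0.5, -0.6, -1.5]
opening: 0.0124
```

>>> play_rows --pt "0.05 0.16 0.25 0 0 0 8" --pt "0.1 0.33 0.49 0 0 0 8" --pt "0.15 0.49 0.74 0 0 0 8" --pt "0.15 0.49 0.74 0 0 0 8"

```text
time_s: 6.9
tcp_pos: [0.5412, -0.2329, 0.2774]
ee_rot: [179.0, 45.4, 72.4]
force: [0.2, 0.2, -0.6]
opening: 0.0128
```

Run:
```python
from h import *
s=read_state();print(s)
A=snap('scene','s3');B=snap('top','t3')
f=lambda im,x,y:cv2.resize(im[y:y+120,x:x+120],None,fx=3.3,fy=3.3,interpolation=cv2.INTER_CUBIC)
cv2.imwrite('pics/c4.png',np.hstack([f(A['color'],115,140),f(B['color'],280,140)])[:,:,::-1])
```

```text
{'time_s': 6.9, 'qpos': array([-51.4825,  18.8793,  84.6601,  36.6438, 102.3499, -35.2468]), 'joint_velocities': array([-1.5132,  2.7268,  1.3435, -2.5441, -2.2226, -2.0053]), 'joint_efforts': array([  0.6264, -50.9256, -34.5347,   3.2801,   2.6212,   0.4132]), 'tcp_pos': array([ 0.5412, -0.2329,  0.2774]), 'ee_rot': array([179.0342,  45.3929,  72.3943]), 'force': array([ 0.1949,  0.2485, -0.5713]), 'wrist_torque': array([-0.5718,  0.2018, -0.0507]), 'opening': 0.012818806931917693}
```

View pics/c4.png

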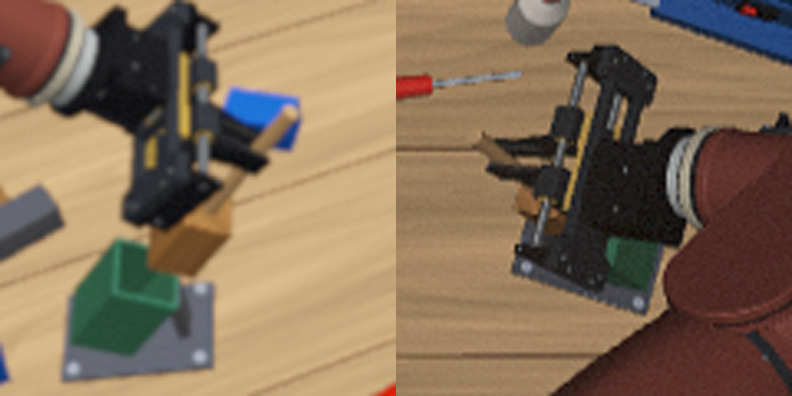

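The handle is clear of the tube, with the brown block at about (172,215) in the scene view, held firmly. Now I'll swing it level.

```bash
cat >> h.py <<'E'
th=np.radians(100.4);at=np.cos(th)*C-np.sin(th)*Z;RL=tool(at,-CJ);GL=np.array([.507,.0244,.0235])
E
python3 - <<'E'
from h import *
go(GL+.012*at+.18*Z,RL)
E
```

```text
t 7.0 tcp [ 0.5397 -0.2337  0.2736] shift [-0.3207  2.5599 -0.8194] turn [-0.31    0.0023  0.1725] deg 63.86247169705984 F [ 0.3657 -0.2987 -2.1538] open 0.012628622923366467 q [-51.5978  19.1088  84.8143  36.5061 102.2579 -35.3104]
```

>>> play_rows --pt "-0.1 1 0.1 -0.155 0.001 0.086 8" --pt "-0.1 1 0.1 -0.155 0.001 0.086 8" --pt "-0.1 1 0.1 -0.155 0.001 0.086 8" --pt "-0.1 1 0.1 -0.155 0.001 0.086 8"

```text
time_s: 7.4
tcp_pos: [0.5295, -0.1327, 0.2835]
ee_rot: [165.3, 72.6, 76.2]
force: [-0.5, 0.1, -0.8]
opening: 0.0129
```

>>> play_rows --pt "-0.1 1 -0.3 -0.155 0.001 0.086 8" --pt "-0.1 1 -0.3 -0.155 0.001 0.086 8" --pt "-0.1 1 -0.3 -0.155 0.001 0.086 8" --pt "-0.1 1 -0.3 -0.155 0.001 0.086 8"

```text
time_s: 7.8
tcp_pos: [0.5189, -0.0317, 0.2522]
ee_rot: [-0.9, 79.5, -73.7]
force: [-0.3, 0.0, -1.7]
opening: 0.0129
```

Run:
```python
from h import *
go(GL+.012*at+.03*Z,RL)
```

```text
t 7.8 tcp [ 0.5189 -0.0317  0.2522] shift [-0.1128  0.5406 -2.1053] turn [ 0.0009 -0.0007 -0.0017] deg 0.3685927479024571 F [-0.2567  0.0068 -1.7072] open 0.01287936234340516 q [ -5.7759  -5.3258 103.719   -9.9633  77.8008 -21.2119]
```

Orientation is reached. I'll go down to 30 mm above the laying height and measure the rod's real slope and height.

>>> play_rows --pt "-0.11 0.54 -0.5 0 0 0 8" --pt "-0.11 0.54 -1 0 0 0 8" --pt "-0.11 0.54 -1 0 0 0 8"

```text
time_s: 8.1
tcp_pos: [0.5044, 0.0219, 0.1474]
ee_rot: [-2.8, 79.9, -75.8]
force: [0.2, 0.4, -1.1]
opening: 0.013
```

>>> play_rows --pt "0 0 -0.4 0 0 0 8" --pt "0 0 -0.8 0 0 0 8" --pt "0 0 -0.8 0 0 0 8"

```text
time_s: 8.4
tcp_pos: [0.5021, 0.0201, 0.0666]
ee_rot: [-4.4, 79.9, -77.6]
force: [-1.8, -0.0, -2.1]
opening: 0.0128
```

Run:
```python
from h import *
go(GL+.012*at,RL)
A=snap('scene','s4');B=snap('top','t4')
f=lambda im,x,y:cv2.resize(im[y:y+120,x:x+120],None,fx=3.3,fy=3.3,interpolation=cv2.INTER_CUBIC)
print(proj(A,GL),proj(B,GL))
cv2.imwrite('pics/c5.png',np.hstack([f(A['color'],190,110),f(B['color'],160,170)])[:,:,::-1])
```

```text
t 8.4 tcp [0.5021 0.0201 0.0666] shift [ 0.0555  0.022  -0.5487] turn [-0.0006 -0.0047  0.0005] deg 0.8532730030369454 F [-1.7923 -0.0297 -2.083 ] open 0.012821605548756157 q [  0.0157   5.4901 114.2098 -11.5552  58.6315 -10.9774]
[[268.4512 199.3765]] [[224.5142 210.7189]]
```

View pics/c5.png

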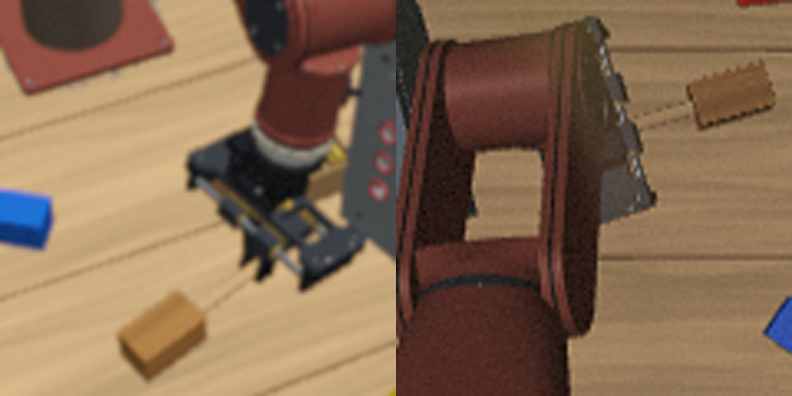

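Run:
```python
from h import *
A=np.load('pics/s4.npz');B=np.load('pics/t4.npz')
s=read_state();G=s['tcp_pos']-.012*Rs(s).apply([1,0,0]);print('G',G,'exp',G-.13*C)
S=lambda x,y:(190+x/3.3-.4,110+y/3.3-.4);T=lambda x,y:(160+(x-396)/3.3-.4,170+y/3.3-.4)
# top-face corners of the handle: front-left/right, rear
for p,q in(((178,291),(687,82)),((206,322),(701,129)),((118,340),(765,62)),((148,378),(775,104))):
    pass
cS=S(162,335);cT=T(731,96);print('h',tri(A,cS,B,cT))
# top face edges: scene top face corners
for n,p,q in(('frontmid',(191,306),(694,106)),('rearmid',(133,357),(770,83))):print(n,tri(A,S(*p),B,T(*q)))
# dowel mid
print('dowel',tri(A,S(228,290),B,T(660,117)))
# handle mask area box in top
m=cv2.inRange(B['color'][185:215,245:280],(90,50,10),(255,255,255))
```

```text
G [0.5069 0.0221 0.0849] exp [ 0.5447 -0.1022  0.0849]
h [ 0.5412 -0.1027  0.0734]
frontmid [ 0.5287 -0.0648  0.0859]
rearmid [ 0.5549 -0.1413  0.0763]
dowel [ 0.5202 -0.0254  0.0798]
```

>>> play_rows --pt "0.05 0.02 -0.2 -0.021 -0.0065 0 8" --pt "0.05 0.02 -0.4 -0.021 -0.0065 0 8" --pt "0.05 0.02 -0.45 -0.021 -0.0065 0 8" --pt "0.05 0.02 -0.45 -0.021 -0.0065 0 8"

```text
time_s: 8.9
tcp_pos: [0.5146, 0.0225, 0.0305]
ee_rot: [0.6, 75.7, -72.6]
force: [0.5, 0.0, -0.9]
opening: 0.0128
```

>>> play_rows --pt "0 0 -0.02 0 0 0 8" --pt "0 0 -0.03 0 0 0 8" --pt "0 0 -0.04 0 0 0 8" --pt "0 0 -0.04 0 0 0 8"

```text
time_s: 9.3
tcp_pos: [0.5142, 0.0226, 0.026]
ee_rot: [0.6, 75.7, -72.6]
force: [-0.1, 0.3, -1.9]
opening: 0.0127
```

Run:
```python
from h import *
go(GL+.012*at,RL);print(read_state()['wrist_torque'])
```

```text
t 9.3 tcp [0.5142 0.0226 0.026 ] shift [-0.0657 -0.003  -0.1428] turn [0.0204 0.0071 0.0004] deg 3.8937030136792363 F [-0.1134  0.3236 -1.9362] open 0.012745285340224715 q [  2.8829  10.5515 114.5356 -17.51    52.5681  -3.5245]
[0.2424 0.1791 0.0319]
```

>>> play_rows --pt "0 0 -0.03 0 0 0 8" --pt "0 0 -0.06 0 0 0 8" --pt "0 0 -0.06 0 0 0 8" --pt "0 0 -0.06 0 0 0 8"

```text
time_s: 9.7
tcp_pos: [0.5137, 0.0227, 0.0193]
ee_rot: [0.3, 75.7, -72.8]
force: [-0.2, 0.6, -1.1]
opening: 0.0127
```

>>> play_rows --pt "0 0 -0.02 0 0 0 8" --pt "0 0 -0.03 0 0 0 8" --pt "0 0 -0.03 0 0 0 8"

```text
time_s: 10.0
tcp_pos: [0.5137, 0.0227, 0.0163]
ee_rot: [0.4, 75.7, -72.8]
force: [-0.2, -0.7, -1.1]
opening: 0.0129
```

Run:
```python
from h import *
go(GL+.012*at,RL);print(read_state()['wrist_torque'])
```

```text
t 10.0 tcp [0.5137 0.0227 0.0163] shift [-0.061  -0.0042 -0.0462] turn [0.0204 0.0068 0.0003] deg 3.8768919262526067 F [-0.2132 -0.7113 -1.0671] open 0.01286732911752327 q [  2.8993  11.5575 114.6704 -17.7651  51.5386  -3.1053]
[0.2219 0.1388 0.0573]
```

>>> play_rows --pt "0 0 -0.01 0 0 0 8" --pt "0 0 -0.02 0 0 0 8" --pt "0 0 -0.02 0 0 0 8"

```text
time_s: 10.3
tcp_pos: [0.5138, 0.0227, 0.0144]
ee_rot: [0.4, 75.7, -72.8]
force: [-0.0, 0.3, -0.9]
opening: 0.0127
```

>>> play_rows --pt "0 0 -0.01 0 0 0 8" --pt "0 0 -0.02 0 0 0 8" --pt "0 0 -0.02 0 0 0 8"

```text
time_s: 10.6
tcp_pos: [0.5139, 0.0228, 0.0125]
ee_rot: [0.5, 75.7, -72.7]
force: [-0.9, -0.7, -1.1]
opening: 0.0131
```

Run:
```python
from h import *
go(GL+.012*at,RL);print(read_state()['wrist_torque'])
```

```text
t 10.6 tcp [0.5139 0.0228 0.0125] shift [-0.0627 -0.0042 -0.0077] turn [0.0204 0.0069 0.0003] deg 3.8833641000486265 F [-0.9003 -0.7231 -1.1463] open 0.013144645695670455 q [  2.8996  11.9787 114.7027 -17.8826  51.0878  -2.9221]
[ 0.1662  0.1444 -0.0436]
```

>>> play_rows --pt "0 0 -0.01 0 0 0 8" --pt "0 0 -0.02 0 0 0 8" --pt "0 0 -0.02 0 0 0 8"

```text
time_s: 10.9
tcp_pos: [0.5141, 0.0228, 0.0106]
ee_rot: [0.5, 75.7, -72.6]
force: [-0.0, 0.6, 1.3]
opening: 0.0131
```

Run:
```python
from h import *
s=read_state();print(s['wrist_torque'],s['force'],s['tcp_pos'])
A=snap('scene','s5')
f=lambda im,x,y:cv2.resize(im[y:y+75,x:x+100],None,fx=7,fy=7,interpolation=cv2.INTER_CUBIC)
cv2.imwrite('pics/c6.png',f(A['color'],200,170)[:,:,::-1])
```

```text
[ 0.1229  0.1367 -0.0473] [-0.0077  0.5877  1.315 ] [0.5141 0.0228 0.0106]
```

View pics/c6.png

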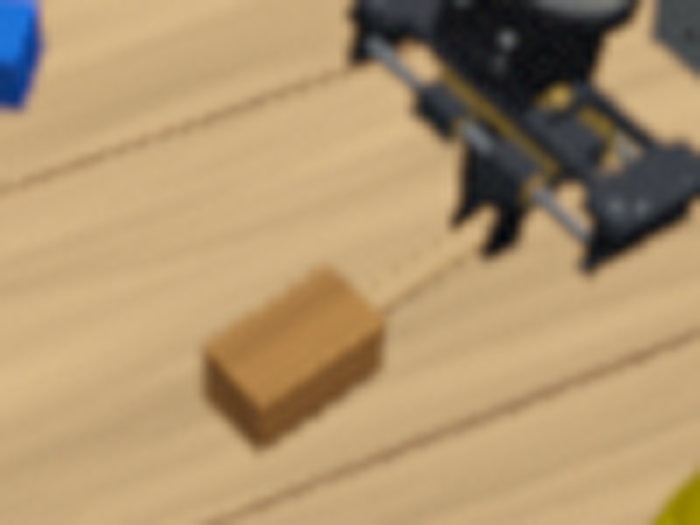

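The handle, at crop (295,350), looks to be resting on the bench, and the force has turned from -1.1 to +1.3 N. I'll check its bottom corners on z=0.

Run:
```python
from h import *
A=np.load('pics/s5.npz')
P=lambda x,y:(200+x/7-.43,170+y/7-.43)
b=[onz(A,P(*p),0) for p in((207,400),(262,450),(380,374))];t=[onz(A,P(*p),.046) for p in((205,350),(262,406),(384,322),(325,264))]
for k in(b,t):
    k=np.array(k);e=np.diff(k,axis=0);print(k,np.linalg.norm(e,axis=1),np.degrees(np.arctan2(e[:,1],e[:,0])))
print('centre',np.mean(t,0))
```

```text
[[ 0.5416 -0.1412  0.    ]
 [ 0.5786 -0.1274  0.    ]
 [ 0.5624 -0.0572  0.    ]] [0.0395 0.072 ] [ 20.4347 102.9773]
[[ 0.5419 -0.1403  0.046 ]
 [ 0.5816 -0.1274  0.046 ]
 [ 0.5621 -0.0555  0.046 ]
 [ 0.5197 -0.068   0.046 ]] [0.0417 0.0745 0.0442] [  17.9531  105.1881 -163.5395]
centre [ 0.5513 -0.0978  0.046 ]
```

>>> play_rows --pt "0 0 0 0 0 0 60" --pt "0 0 0 0 0 0 60" --pt "0 0 0 0 0 0 60" --pt "0 0 0 0 0 0 60" --pt "0 0 0 0 0 0 60"

```text
time_s: 11.45
tcp_pos: [0.5139, 0.0227, 0.0105]
ee_rot: [0.5, 75.7, -72.7]
force: [-0.5, 0.6, -0.4]
opening: 0.045
```

>>> play_rows --pt "0 0 0.2 0 0 0 87" --pt "0 0 0.5 0 0 0 87" --pt "0 0 0.9 0 0 0 87" --pt "0 0 0.9 0 0 0 87"

```text
time_s: 11.85
tcp_pos: [0.5183, 0.0229, 0.1065]
ee_rot: [2.7, 75.5, -70.5]
force: [2.1, -0.4, 0.1]
opening: 0.0768
```

Run:
```python
from h import *
go([.554,-.1076,.1],tool(-Z,-CJ))
A=snap('scene','s6');B=snap('top','t6')
f=lambda im,x,y:cv2.resize(im[y:y+75,x:x+100],None,fx=4,fy=4,interpolation=cv2.INTER_CUBIC)
cv2.imwrite('pics/c7.png',np.vstack([f(A['color'],200,170),f(B['color'],205,165)])[:,:,::-1])
```

```text
t 11.85 tcp [0.5183 0.0229 0.1065] shift [ 0.3574 -1.305  -0.0654] turn [0.0757 0.0269 0.0006] deg 14.460874260031282 F [ 2.095  -0.4201  0.1101] open 0.07675175044602535 q [  2.905    3.1856 112.3917 -15.8533  61.152   -6.5951]
```

View pics/c7.png

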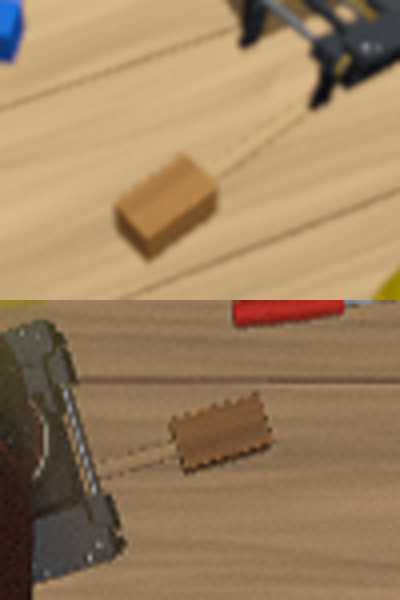

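The rod lies flat and steady, with its handle at about (242,222) in the scene view. Next I'll get the handle pose and move over it.

Run:
```python
from h import *
B=np.load('pics/t6.npz');A=np.load('pics/s6.npz')
T=lambda x,y:(205+x/4-.4,165+(y-300)/4-.4);S=lambda x,y:(200+x/4-.4,170+y/4-.4)
k=np.array([onz(B,T(*p),.04) for p in((169,423),(257,393),(272,440),(186,473))]);e=np.roll(k,-1,0)-k
print(k,np.linalg.norm(e,axis=1),np.degrees(np.arctan2(e[:,1],e[:,0])),k.mean(0))
k=np.array([onz(A,S(*p),.046) for p in((115,208),(150,240),(217,190),(182,153))]);e=np.roll(k,-1,0)-k
print(k,np.linalg.norm(e,axis=1),np.degrees(np.arctan2(e[:,1],e[:,0])),k.mean(0))
```

```text
[[ 0.5588 -0.0537  0.04  ]
 [ 0.5855 -0.1309  0.04  ]
 [ 0.5438 -0.1435  0.04  ]
 [ 0.5148 -0.0684  0.04  ]] [0.0816 0.0436 0.0804 0.0464] [ -70.9219 -163.2265  111.0994   18.4575] [ 0.5507 -0.0991  0.04  ]
[[ 0.5486 -0.1448  0.046 ]
 [ 0.5889 -0.1301  0.046 ]
 [ 0.5669 -0.0598  0.046 ]
 [ 0.5206 -0.0718  0.046 ]] [0.0429 0.0737 0.0478 0.0782] [  20.06    107.3879 -165.4905  -69.0155] [ 0.5563 -0.1016  0.046 ]
```

>>> play_rows --pt "0.3 -1 0.1 0.075 0.027 0 87" --pt "0.3 -1 0.1 0.075 0.027 0 87" --pt "0.3 -1 0.1 0.075 0.027 0 87"

```text
time_s: 12.25
tcp_pos: [0.5453, -0.0859, 0.1108]
ee_rot: [-93.1, 89.5, -166.6]
force: [-0.2, -0.0, 0.2]
opening: 0.0867
```

Run:
```python
from h import *
go([.5535,-.1067,.0105],tool(-Z,-CJ))
```

```text
t 12.25 tcp [ 0.5453 -0.0859  0.1108] shift [ 0.0821 -0.2075 -1.0027] turn [ 0.0007 -0.0028  0.0027] deg 0.7182559728162434 F [-0.2198 -0.0254  0.2447] open 0.0866631071764646 q [-16.9775   9.3006 103.8931  -0.2861  67.2576 -33.2731]
```

>>> play_rows --pt "0.08 -0.2 -0.3 0 -0.003 0.003 87" --pt "0.08 -0.2 -0.7 0 -0.003 0.003 87" --pt "0.08 -0.2 -0.95 0 -0.003 0.003 87" --pt "0.08 -0.2 -0.95 0 -0.003 0.003 87"

```text
time_s: 12.65
tcp_pos: [0.5465, -0.0962, 0.0095]
ee_rot: [-110.7, 89.3, 176.7]
force: [-1.0, -0.4, -1.2]
opening: 0.0871
```

Run:
```python
from h import *
go([.5535,-.1067,.0105],tool(-Z,-CJ))
```

```text
t 12.65 tcp [ 0.5465 -0.0962  0.0095] shift [ 0.0698 -0.1047  0.0099] turn [-0.0002 -0.0039 -0.0026] deg 0.8420840104314897 F [-1.0426 -0.3569 -1.2446] open 0.08713371106834178 q [-18.0175  18.2488 105.7701  -0.2129  56.6585 -35.2673]
```

>>> play_rows --pt "0.07 -0.1 0 0 -0.004 -0.003 87" --pt "0.07 -0.1 0 0 -0.004 -0.003 87" --pt "0.07 -0.1 0 0 -0.004 -0.003 60"

```text
time_s: 12.95
tcp_pos: [0.5606, -0.108, 0.0175]
ee_rot: [59.3, 89.1, -13.8]
force: [-0.3, 0.8, 0.5]
opening: 0.0838
```

>>> play_rows --force 45 --pt "0 0 0 0 0 0 38" --pt "0 0 0 0 0 0 38" --pt "0 0 0 0 0 0 38" --pt "0 0 0 0 0 0 38" --pt "0 0 0 0 0 0 38"

```text
time_s: 13.45
tcp_pos: [0.5587, -0.1072, 0.0155]
ee_rot: [60.5, 89.4, -12.5]
force: [-0.8, -0.4, 0.5]
opening: 0.0468
```

>>> play_rows --pt "0 0 0 0 0 0 38" --pt "0 0 0 0 0 0 38" --pt "0 0 0 0 0 0 38"

```text
time_s: 13.75
tcp_pos: [0.5588, -0.1072, 0.0156]
ee_rot: [61.1, 89.4, -12.0]
force: [-1.7, -0.3, 2.8]
opening: 0.0459
```

Run:
```python
from h import *
go([.5535,-.1067,.0105],tool(-Z,-CJ))
```

```text
t 13.75 tcp [ 0.5588 -0.1072  0.0156] shift [-0.0528  0.0055 -0.0508] turn [ 0.0008  0.0035 -0.0001] deg 0.6494868170284034 F [-1.6794 -0.2994  2.821 ] open 0.04585396563273013 q [-18.8523  18.3807 104.7845   0.0929  56.19   -35.8146]
```

```bash
cat >> h.py <<'E'
import json,os
def rodcal():
    s=read_state();R=Rs(s);d=-R.as_matrix()[:,2];d[2]=0;d/=np.linalg.norm(d);up=Z
    json.dump(dict(d=R.inv().apply(d).tolist(),h=float(.023-s['tcp_pos'][2]),R=R.as_matrix().tolist()),open('rod.json','w'));print('rod yaw',np.degrees(np.arctan2(d[1],d[0])),s['tcp_pos'])
L=.199
def tipR():
    k=json.load(open('rod.json'));s=read_state();R=Rs(s);Rg=np.array(k['R'])
    off=R.apply(Rg.T@(np.array([0,0,k['h']])+L*(Rg@np.array(k['d']))))
    return s['tcp_pos']+off,R.apply(k['d']),s
HO=np.array([.473,.1791,0])
def rod(z,depth):
    t,d,s=tipR();tgt=HO+C*depth+z*Z
    v=np.cross(d,C);r=t-HO
    print('t',s['time_s'],'depth',r@C,'lat',r@CJ,'z',t[2],'rodyaw',np.degrees(np.arctan2(d[1],d[0])),'elev',np.degrees(np.arcsin(d[2])))
    # shift for tip to reach target after turn v about TCP
    off=Ro.from_rotvec(v).apply(t-s['tcp_pos']);p=tgt-off
    f=s['force'];print('shift',(p-s['tcp_pos'])/.1,'turn',v/np.pi,'F along',f@C,'lat',f@CJ,'z',f[2],'open',s['opening'])
E
python3 - <<'E'
from h import *
rodcal();rod(.135,-.03)
E
```

```text
rod yaw 106.90946936256961 [ 0.5588 -0.1072  0.0156]
t 13.75 depth -0.09991883089975695 lat 0.0012016944168606754 z 0.022999999999999996 rodyaw 106.9094693625696 elev -1.3130179754180945e-15
shift [-0.1921  0.6724  1.12  ] turn [ 0.      0.     -0.0001] F along 0.20169427801757855 lat 1.6939142281330337 z 2.8209520099141083 open 0.04585396563273013
```

>>> play_rows --pt "0 0 0.2 0 0 0 38" --pt "0 0 0.5 0 0 0 38" --pt "0 0.1 0.8 0 0 0 38" --pt "-0.1 0.3 1 0 0 0 38" --pt "-0.1 0.3 1 0 0 0 38"

```text
time_s: 14.25
tcp_pos: [0.5504, -0.0761, 0.1186]
ee_rot: [62.9, 89.0, -10.1]
force: [-0.3, 1.0, -0.1]
opening: 0.0456
```

>>> play_rows --pt "-0.05 0.15 0.12 0 0 0 38" --pt "-0.09 0.37 0.12 0 0 0 38" --pt "-0.09 0.37 0.12 0 0 0 38" --pt "-0.09 0.37 0.12 0 0 0 38"

```text
time_s: 14.65
tcp_pos: [0.5395, -0.0403, 0.1265]
ee_rot: [58.8, 89.4, -14.3]
force: [0.4, -1.0, -1.0]
opening: 0.0461
```

Run:
```python
from h import *
rod(.135,-.01)
A=snap('scene','s7')
t,d,s=tipR();print(proj(A,t),proj(A,HO+.135*Z),proj(A,t-.1*d))
cv2.imwrite('pics/c8.png',cv2.resize(A['color'][130:200,255:325],None,fx=8,fy=8,interpolation=cv2.INTER_CUBIC)[:,:,::-1])
```

```text
t 14.65 depth -0.030281986247542227 lat 0.0003944911468866239 z 0.13393468247920182 rodyaw 106.9689742769096 elev 9.478675212831069e-05
shift [-0.0575  0.1945  0.0107] turn [-0.     -0.     -0.0004] F along -1.0281573620823004 lat -0.054909260628315984 z -0.9846044517253753 open 0.04606213621842189
[[299.5051 163.2821]] [[305.8235 158.7458]] [[278.3557 178.1712]]
```

View pics/c8.png

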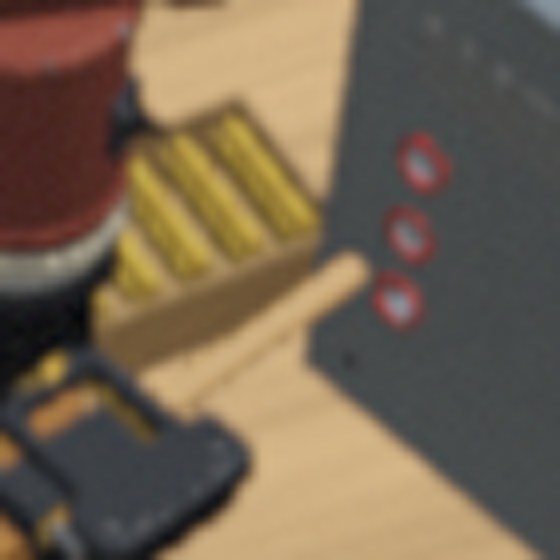

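The dowel tip at (299.3,163.3) and the middle ring at (305.8,158.9) match predictions to 0.2 px, so it is aligned. I'll approach gently.

>>> play_rows --pt "-0.03 0.1 0.01 0 0 0 38" --pt "-0.055 0.19 0.01 0 0 0 38" --pt "-0.078 0.26 0.01 0 0 0 38" --pt "-0.078 0.26 0.01 0 0 0 38" --pt "-0.078 0.26 0.01 0 0 0 38"

```text
time_s: 15.2
tcp_pos: [0.5321, -0.014, 0.1286]
ee_rot: [60.4, 89.3, -12.6]
force: [0.1, 1.1, -1.8]
opening: 0.0456
```

Run:
```python
from h import *
rod(.135,.004)
```

```text
t 15.2 depth -0.0029447952451720307 lat -0.00020946169027829216 z 0.1359410451551283 rodyaw 106.95157868513093 elev -0.022616918356957512
shift [-0.0239  0.0653 -0.0102] turn [ 0.0001  0.     -0.0003] F along 1.016379601158573 lat -0.36705380182514 z -1.7930747290414328 open 0.04560456322427004
```

>>> play_rows --pt "0 0 -0.009 0 0 0 38" --pt "-0.008 0.02 -0.009 0 0 0 38" --pt "-0.014 0.04 -0.009 0 0 0 38" --pt "-0.014 0.04 -0.009 0 0 0 38"

```text
time_s: 15.6
tcp_pos: [0.5306, -0.0101, 0.1276]
ee_rot: [61.8, 89.3, -11.3]
force: [0.3, 0.1, -0.6]
opening: 0.0458
```

>>> play_rows --pt "-0.004 0.015 0 0 0 0 38" --pt "-0.009 0.03 0 0 0 0 38" --pt "-0.009 0.03 0 0 0 0 38"

```text
time_s: 15.9
tcp_pos: [0.5297, -0.007, 0.1276]
ee_rot: [61.7, 89.3, -11.4]
force: [-0.1, -0.4, -1.4]
opening: 0.0456
```

Run:
```python
from h import *
rod(.135,.02)
```

```text
t 15.9 depth 0.004415398089212918 lat -0.0001119354962490867 z 0.13503574600227503 rodyaw 106.91868444816852 elev -0.0020522011179129047
shift [-0.047   0.1486 -0.0004] turn [ 0.      0.     -0.0001] F along -0.3720133576469586 lat 0.25906101034188544 z -1.3537642398128253 open 0.04564656269943765
```

>>> play_rows --pt "-0.006 0.02 0 0 0 0 38" --pt "-0.012 0.04 0 0 0 0 38" --pt "-0.012 0.04 0 0 0 0 38"

```text
time_s: 16.2
tcp_pos: [0.5285, -0.003, 0.1276]
ee_rot: [61.8, 89.3, -11.3]
force: [0.2, -0.5, -1.6]
opening: 0.0454
```

>>> play_rows --pt "-0.006 0.02 0 0 0 0 38" --pt "-0.012 0.04 0 0 0 0 38" --pt "-0.012 0.04 0 0 0 0 38"

```text
time_s: 16.5
tcp_pos: [0.5273, 0.001, 0.1276]
ee_rot: [61.7, 89.3, -11.4]
force: [1.1, 0.7, -0.5]
opening: 0.0457
```

Run:
```python
from h import *
rod(.135,.07)
```

```text
t 16.5 depth 0.012849174495894502 lat -0.00010343257195682832 z 0.13502568313202445 rodyaw 106.91954142085557 elev 0.0007407345066693932
shift [-0.1678  0.5463 -0.0002] turn [-0.     -0.     -0.0001] F along 0.4028197451051616 lat -1.241029332629762 z -0.5299098369671832 open 0.04571431458347542
```

>>> play_rows --pt "-0.04 0.12 0 0 0 0 38" --pt "-0.08 0.25 0 0 0 0 38" --pt "-0.12 0.38 0 0 0 0 38" --pt "-0.167 0.545 0 0 0 0 38" --pt "-0.167 0.545 0 0 0 0 38"

```text
time_s: 17.0
tcp_pos: [0.5097, 0.0577, 0.1275]
ee_rot: [64.5, 89.4, -8.4]
force: [0.2, -0.6, -0.7]
opening: 0.0455
```

>>> play_rows --pt "-0.01 0.035 0 0 0 0 38" --pt "-0.02 0.07 0 0 0 0 38" --pt "-0.02 0.07 0 0 0 0 38"

```text
time_s: 17.3
tcp_pos: [0.5086, 0.0625, 0.1276]
ee_rot: [61.5, 89.3, -11.6]
force: [0.4, 0.5, -0.7]
opening: 0.0457
```

Run:
```python
from h import *
rod(.135,.085)
```

```text
t 17.3 depth 0.0770485128954216 lat -0.00014768083566676224 z 0.1350451890487347 rodyaw 106.91564113375068 elev -0.005223586554960228
shift [-0.025   0.0755 -0.0006] turn [ 0.      0.     -0.0001] F along 0.38290005761927515 lat -0.5296356772984574 z -0.7062508710930463 open 0.04570117967686331
```

>>> play_rows --pt "-0.006 0.02 0 0 0 0 38" --pt "-0.012 0.04 0 0 0 0 38" --pt "-0.012 0.04 0 0 0 0 38"

```text
time_s: 17.6
tcp_pos: [0.5074, 0.0663, 0.1276]
ee_rot: [61.4, 89.3, -11.7]
force: [0.6, 0.3, -0.7]
opening: 0.0459
```

>>> play_rows --pt "-0.006 0.02 0 0 0 0 38" --pt "-0.012 0.04 0 0 0 0 38" --pt "-0.012 0.04 0 0 0 0 38"

```text
time_s: 17.9
tcp_pos: [0.5062, 0.0705, 0.1276]
ee_rot: [61.5, 89.3, -11.5]
force: [-1.5, 0.7, -0.7]
opening: 0.0456
```

>>> play_rows --pt "-0.006 0.02 0 0 0 0 38" --pt "-0.012 0.04 0 0 0 0 38" --pt "-0.012 0.04 0 0 0 0 38"

```text
time_s: 18.2
tcp_pos: [0.506, 0.0727, 0.1282]
ee_rot: [49.9, 89.2, -23.1]
force: [1.8, -7.1, -0.4]
opening: 0.0457
```

>>> play_rows --pt "-0.006 0.02 0 0 0 0 38" --pt "-0.012 0.04 0 0 0 0 38" --pt "-0.012 0.04 0 0 0 0 38"

```text
time_s: 18.5
tcp_pos: [0.5051, 0.076, 0.1283]
ee_rot: [47.0, 89.1, -26.1]
force: [2.3, -10.3, -0.3]
opening: 0.0457
```

Run:
```python
from h import *
rod(.135,.1)
```

```text
t 18.5 depth 0.09104811928613359 lat -0.0006194948407807064 z 0.13472064428511626 rodyaw 106.92551175671176 elev -0.29282619944644234
shift [-0.0329  0.0839 -0.0074] turn [ 0.0016  0.0005 -0.0001] F along -10.529830234446987 lat 0.7675065203790246 z -0.2881950488562567 open 0.0457067663404466
```

Contact is at about 86 mm with a springy 7 to 10 N, so this is the catch. I'll press on gently.

>>> play_rows --pt "-0.003 0.01 0 0 0 0 38" --pt "-0.006 0.02 0 0 0 0 38" --pt "-0.006 0.02 0 0 0 0 38"

```text
time_s: 18.8
tcp_pos: [0.5046, 0.0777, 0.1284]
ee_rot: [45.8, 89.1, -27.3]
force: [1.9, -9.6, -0.2]
opening: 0.0458
```

>>> play_rows --pt "-0.003 0.01 0 0 0 0 38" --pt "-0.006 0.02 0 0 0 0 38" --pt "-0.006 0.02 0 0 0 0 38"

```text
time_s: 19.1
tcp_pos: [0.503, 0.0816, 0.1278]
ee_rot: [57.2, 89.3, -15.9]
force: [1.8, -3.8, -1.2]
opening: 0.0454
```

Run:
```python
from h import *
rod(.135,.1)
```

```text
t 19.1 depth 0.09703727034450309 lat -0.0004037046962840746 z 0.13496650514647998 rodyaw 106.89421019565806 elev -0.07763686418036533
shift [-0.0123  0.0273 -0.0024] turn [0.0004 0.0001 0.    ] F along -4.1630831355703615 lat -0.6516646873425825 z -1.1814137122017112 open 0.04541285812312504
```

The force fell from 10 to 4 N. I'll check the door.

>>> play_rows --pt "0 0 0 0 0 0 38" --pt "0 0 0 0 0 0 38" --pt "0 0 0 0 0 0 38"

```text
time_s: 19.4
tcp_pos: [0.5028, 0.0822, 0.1277]
ee_rot: [60.3, 89.3, -12.8]
force: [1.5, -3.7, -1.6]
opening: 0.0459
```

Run:
```python
from h import *
rod(.135,-.05)
B=snap('top','t8');A=snap('scene','s8')
cv2.imwrite('pics/c9.png',np.hstack([B['color'][100:300,60:260],A['color'][90:290,200:400]])[:,:,::-1].repeat(2,0).repeat(2,1))
```

```text
t 19.4 depth 0.09759994979253866 lat -0.0003030759363844073 z 0.13498858617921164 rodyaw 106.91245047874725 elev -0.02589286901549395
shift [ 0.4258 -1.4132 -0.0008] turn [ 0.0001  0.     -0.0001] F along -3.9265338670369574 lat -0.3482677967984705 z -1.5983480868031845 open 0.04588845430498479
```

View pics/c9.png

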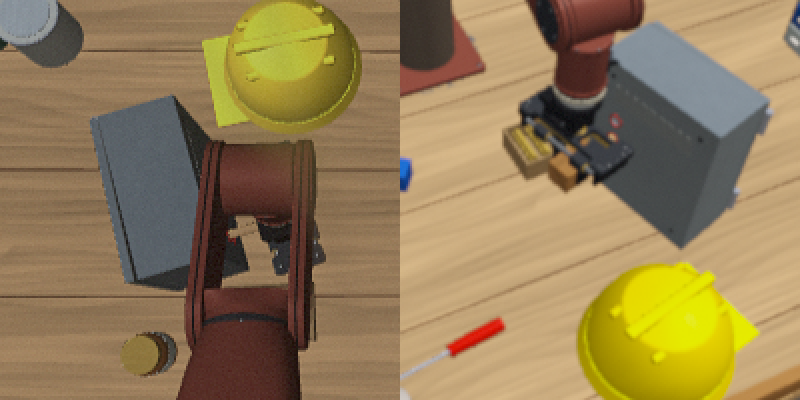

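Run:
```python
from h import *
a=np.load('pics/t0.npz')['color'].astype(int);b=np.load('pics/t8.npz')['color'].astype(int);c=np.load('pics/t6.npz')['color'].astype(int)
for y in(160,180,200,220,236):
    print(y,[''.join('%4d'%v for v in im[y,98:132].mean(-1)) for im in(a,b)],sep='\n')
c2=capture('top')['color'].astype(int);d=np.abs(c2-a)[140:250,60:150].sum(-1);ys,xs=np.where(d>90);print(len(ys),(xs.min()+60,xs.max()+60,ys.min()+140,ys.max()+140) if len(ys) else '')
rod(.135,.1)
```

```text
160
[' 112 111 112 110 109 112 102 109  89  91  87  89  86  88  91  87  94  90  92  88  90  92  92  85  87  92  90  86  88  90  89  91  88  90', ' 114 120 118 117 118 113 111  93  98  99  91  95  96  95  93  99  94  96  96  98  97  95 100  94  94  97  94  96  94  96 100  96  98  97']
180
[' 104 104 103 105 103 102 105 105 104 106 103  91  86  89  90  81  90  91  90  90  90  91  88  92  93  91  90  86  88  93  83  90  90  89', ' 113 114 114 114 116 113 113 111 111 114 112  94  93  93  97  73  95  96  94  99  98  96  95  96  97  99  96 100  96  97  96  99  97  94']
200
['  95  93  97  93  97  97  96  94  88  92  90  90  93  95  95  96  98  83  86  88  79  88  88  86  92  93  88  91  87  91  90  90  85  87', '  99 103 102 104 102 102 104 100 100 102 100  97 101 100 104  92  94  96  94  92  38  98  98  93  97  97  96  98  95  96  98  95  97  96']
220
[' 113 116 115 113 112 114 112 112 115 111 115 114 111 115 111 114 116 113 116 113 114 106  91  86  93  78  87  93  89  91  90  88  92  92', ' 120 123 126 121 122 124 123 122 124 120 121 124 124 122 121 122 122 124 120 126 100  96  97  99  80  24  91  99 102  93  95  94 100  94']
236
[' 108 113 111 112 108 109 110 113 112 115 111 108 110 112 113 113 113 108 110 110 110 112 107 116 115  91  89  88  90  78  80  89  88  89', ' 117 118 121 120 120 122 120 116 119 118 122 116 116 122 119 117 118 119 122 118 116 116 117 100  96  97  95  98  56  37  93 102  94  97']
61 (np.int64(108), np.int64(140), np.int64(159), np.int64(244))
t 19.55 depth 0.09765391293478702 lat -0.00030142551164554784 z 0.13503176402288958 rodyaw 106.91021529432965 elev -0.019015433738325833
shift [-0.0101  0.0215 -0.001 ] turn [ 0.0001  0.     -0.0001] F along -4.265026570566807 lat -0.9094181303306358 z -0.4448809291443998 open 0.045494428778822156
```

The seam on the free side has widened by about 1.5 px, so the door is ajar. I'll give it time.

>>> play_rows --pt "0 0 0 0 0 0 38" --pt "0 0 0 0 0 0 38" --pt "0 0 0 0 0 0 38" --pt "0 0 0 0 0 0 38" --pt "0 0 0 0 0 0 38"

```text
time_s: 20.05
tcp_pos: [0.5027, 0.0822, 0.1276]
ee_rot: [61.1, 89.3, -12.0]
force: [1.9, -3.8, -1.5]
opening: 0.0462
```

```bash
cat > seam.py <<'E'
from h import *
a=np.load('pics/t0.npz')['color'].astype(int)
b=capture('top')['color'].astype(int);d=np.abs(b-a)[130:260,50:150].sum(-1);m=(d>70);print('diff',m.sum(),np.where(m.any(0))[0].min()+50)
for y in(160,200,236):print(y,''.join('%4d'%v for v in b[y,98:132].mean(-1)))
E
python3 seam.py;python3 -c "
from h import *
rod(.135,.1)"
```

```text
diff 95 106
160  117 121 119 118 117 116 108  90  97  97  93  93  93  99 100  92  98  94 100  96  97 100  94  97  97  97  98  94  97  96  99  96  96  95
200  102  99 101 103 105 103  98 100  97  95  99  98  98  98 105  92  92  96  96  91  39 100  96  96  92  94  98  98  99  97  91  98  92  94
236  120 122 122 121 122 120 118 120 119 118 120 119 119 120 118 120 120 116 118 120 116 116 120 101  95  95  98  99  56  28  95  96  96  98
t 20.1 depth 0.09769773904145328 lat -0.00024725721073335597 z 0.13504906876679293 rodyaw 106.90785087784027 elev -0.00880518133504666
shift [-0.0093  0.0212 -0.0008] turn [ 0.  0. -0.] F along -4.795897688001964 lat 0.01033361105229774 z -1.194283581409657 open 0.04600515615869955
```

>>> play_rows --pt "-0.003 0.01 0 0 0 0 38" --pt "-0.006 0.02 0 0 0 0 38" --pt "-0.006 0.02 0 0 0 0 38"

```text
time_s: 20.4
tcp_pos: [0.5018, 0.0848, 0.1275]
ee_rot: [65.1, 89.4, -8.0]
force: [2.0, -1.3, -1.3]
opening: 0.0458
```

>>> play_rows --pt "-0.003 0.01 0 0 0 0 38" --pt "-0.006 0.02 0 0 0 0 38" --pt "-0.006 0.02 0 0 0 0 38"

```text
time_s: 20.7
tcp_pos: [0.5012, 0.0867, 0.1275]
ee_rot: [63.1, 89.4, -9.9]
force: [1.7, -1.7, -0.8]
opening: 0.0455
```

```bash
python3 seam.py;python3 -c "
from h import *
rod(.135,.1)"
```

```text
diff 322 105
160  115 121 117 117 114 113 109  92  96  98  89  95  96  95  96  98 100  97  98  97  98  99  99  94  99  99  96  97  93  96  97  95  96  98
200  103 102 103 102 105 102 103  99  98  99  96  96  98 101 112  95  95  93  90  35  34  99  95  95  95  92  98  99  96  99  97  94  96  94
236  119 122 122 121 120 118 116 118 119 119 120 119 122 118 119 117 121 117 121 117 121 119  96  99  97  88  34  41  43  33  93  95  96  96
t 20.75 depth 0.10232049221837561 lat -0.00010907870546867438 z 0.13506411308671695 rodyaw 106.92044033013187 elev 0.027210971591587405
shift [ 0.005  -0.0228  0.0003] turn [-0.0001 -0.     -0.0001] F along -0.9584595583026156 lat 0.8952844120617314 z -2.090873633470565 open 0.04558258530516107
```

>>> play_rows --pt "0 0 0 0 0 0 38" --pt "0 0 0 0 0 0 38" --pt "0 0 0 0 0 0 38" --pt "0 0 0 0 0 0 38" --pt "0 0 0 0 0 0 38"

```text
time_s: 21.25
tcp_pos: [0.5014, 0.0863, 0.1276]
ee_rot: [61.9, 89.3, -11.2]
force: [1.1, 0.2, -0.6]
opening: 0.0453
```

```bash
python3 seam.py;python3 -c "
from h import *
rod(.135,.1)"
```

```text
diff 321 105
160  118 116 120 118 119 121 110  94  98  97  86  95  93  91  96  97  97  97  96  99  95  97  97  94  98  98 100  95  96  96  97  97  99  96
200  102 103 104 101 102 103 104  96 102  96  99 102  98 101 109  97  93  97  85  34  38 100  99  95  97  91  98  95  92  99  96  97  98  95
236  121 119 121 120 119 120 116 118 117 118 115 118 120 117 119 118 120 119 116 119 121 119  93  97 100  89  33  32  37  40  96  95  96  95
t 21.3 depth 0.10198880722703751 lat -0.00020699023612520963 z 0.1350406105498836 rodyaw 106.90936818441551 elev 0.0031717861748992134
shift [ 0.0035 -0.0197 -0.0003] turn [-0.     -0.     -0.0001] F along 0.08172496114634747 lat -0.5127559849101256 z -2.396917644265061 open 0.0454899310201015
```

>>> play_rows --pt "-0.006 0.02 0 0 0 0 38" --pt "-0.012 0.04 0 0 0 0 38" --pt "-0.012 0.04 0 0 0 0 38" --pt "-0.012 0.04 0 0 0 0 38"

```text
time_s: 21.7
tcp_pos: [0.5002, 0.0905, 0.1276]
ee_rot: [62.7, 89.3, -10.4]
force: [-0.7, 0.2, -0.7]
opening: 0.0458
```

```bash
python3 seam.py;python3 -c "
from h import *
rod(.135,.1)"
```

```text
diff 2494 73
160  120 121 120 118 121 112  99  96 103  93  46  98 100  98  95 100  97  98 101 100 102  97  98  99 100 100 100 100  97 100  98 102 100  99
200   48  38  40  45  37  39  43  37  47  44  43  40  42  46  39  42  45  46  40  39  39  97  93  95 100  96  96 100  96 100  96  98  97  96
236   55  52  57  52  54  54  56  59  59 101  64  39  46  44  51  44  33  41 109 123 121 118 119 125 121 123 120 121 122 121 100  98  96  96
t 21.75 depth 0.10628714358487162 lat -0.00022186672714754547 z 0.13505806260166736 rodyaw 106.91723309687987 elev 0.007926756717866993
shift [ 0.0156 -0.061  -0.0003] turn [-0.     -0.     -0.0001] F along -0.437153752494806 lat 0.16463323354567835 z -2.6701287143349557 open 0.04570645112880171
```

The door has now sprung open: the picture difference jumped from about 320 to 2494 px. I'll draw the rod out along its axis.

>>> play_rows --pt "0.06 -0.2 0 0 0 0 38" --pt "0.12 -0.4 0 0 0 0 38" --pt "0.18 -0.6 0 0 0 0 38" --pt "0.18 -0.6 0 0 0 0 38"

```text
time_s: 22.15
tcp_pos: [0.519, 0.0284, 0.1278]
ee_rot: [59.0, 89.3, -14.2]
force: [-0.1, 0.5, -0.5]
opening: 0.0456
```

>>> play_rows --pt "0.06 -0.2 0 0 0 0 38" --pt "0.12 -0.4 0 0 0 0 38" --pt "0.18 -0.6 0 0 0 0 38" --pt "0.18 -0.6 0 0 0 0 38"

```text
time_s: 22.55
tcp_pos: [0.5369, -0.0311, 0.1278]
ee_rot: [59.9, 89.3, -13.3]
force: [0.1, 0.3, -1.6]
opening: 0.0456
```

>>> play_rows --pt "0.06 -0.2 0 0 0 0 38" --pt "0.12 -0.4 0 0 0 0 38" --pt "0.2 -0.7 0 0 0 0 38" --pt "0.2 -0.7 0 0 0 0 38"

```text
time_s: 22.95
tcp_pos: [0.557, -0.1015, 0.1279]
ee_rot: [58.2, 89.3, -15.0]
force: [-0.3, 0.2, -1.8]
opening: 0.0456
```

```bash
python3 seam.py;python3 -c "
from h import *
rod(.023,-.1)"
```

```text
diff 2562 50
160   97 100  96 101 102  95  90  75  44  49  42  98  97  97  99 102 100  98 100 101 100  97 105 100  98 104  96 101  98  99 101 102 101  97
200  107 108 106 107 105 105 104 105 101 102 101 102 102 102 103 106 104 105 107 103 109  99  99  99  96  96  97  99 103  98  97  97  97  97
236  123 127 123 123 125 123 125 125 123 119 123 121 123 124 124 125 121 124 120 122 122 120 123 125 123 121 126 122 123 126 102 103 100  96
t 23.0 depth -0.09224688594695776 lat 0.0009608169509116462 z 0.13508314757597012 rodyaw 106.8047007700119 elev 0.019947753857404327
shift [ 0.0349 -0.0705 -1.1201] turn [-0.0001 -0.      0.0005] F along 0.8476174721922641 lat -0.5689518646168376 z -0.9895663790780026 open 0.04563192425146334
```

>>> play_rows --pt "0.02 -0.05 -0.25 0 0 0 38" --pt "0.02 -0.05 -0.5 0 0 0 38" --pt "0.02 -0.05 -0.8 0 0 0 38" --pt "0.02 -0.05 -0.97 0 0 0 38" --pt "0.02 -0.05 -0.97 0 0 0 38"

```text
time_s: 23.5
tcp_pos: [0.5551, -0.1021, 0.0273]
ee_rot: [78.3, 89.7, 5.2]
force: [-0.8, -0.6, -1.6]
opening: 0.046
```

>>> play_rows --pt "0 0 -0.03 0 0 0 38" --pt "0 0 -0.06 0 0 0 38" --pt "0 0 -0.09 0 0 0 38" --pt "0 0 -0.09 0 0 0 38" --pt "0 0 -0.09 0 0 0 38"

```text
time_s: 24.0
tcp_pos: [0.5586, -0.1049, 0.0221]
ee_rot: [60.9, 89.3, -12.2]
force: [0.7, 0.3, -0.9]
opening: 0.0457
```

```bash
python3 -c "
from h import *
rod(.023,-.1)"
```

```text
t 24.0 depth -0.09757219359051979 lat 0.0006542990177214811 z 0.029424823432183715 rodyaw 106.90013156611005 elev -0.030915819200665124
shift [ 0.0133 -0.0213 -0.0653] turn [ 0.0002  0.     -0.    ] F along 0.09361181805570074 lat -0.8086909237884157 z -0.9418220362081986 open 0.045700601679774
```

>>> play_rows --pt "0 0 -0.02 0 0 0 38" --pt "0 0 -0.04 0 0 0 38" --pt "0 0 -0.055 0 0 0 38" --pt "0 0 -0.055 0 0 0 38"

```text
time_s: 24.4
tcp_pos: [0.558, -0.1047, 0.0157]
ee_rot: [61.5, 89.4, -11.6]
force: [0.0, -0.1, -0.5]
opening: 0.0453
```

>>> play_rows --pt "0 0 -0.005 0 0 0 38" --pt "0 0 -0.01 0 0 0 38" --pt "0 0 -0.01 0 0 0 38"

```text
time_s: 24.7
tcp_pos: [0.5583, -0.1048, 0.0156]
ee_rot: [60.9, 89.3, -12.2]
force: [-2.7, 0.1, 3.0]
opening: 0.0458
```

```bash
python3 -c "
from h import *
rod(.023,-.1)"
```

```text
t 24.7 depth -0.09741039612108784 lat 0.00094248206899544 z 0.02299102699441277 rodyaw 106.91165622845438 elev -0.005932097244057481
shift [ 0.0162 -0.0221 -0.0001] turn [ 0.      0.     -0.0001] F along 0.8409460097304589 lat 2.556505492454443 z 3.028090316150279 open 0.045844982571030056
```

The bench is touched: z is 0.0230 and the force is +3 N, the same as at the grasp. I'll release and rise straight up.

>>> play_rows --pt "0 0 0 0 0 0 87" --pt "0 0 0 0 0 0 87" --pt "0 0 0 0 0 0 87" --pt "0 0 0 0 0 0 87" --pt "0 0 0 0 0 0 87"

```text
time_s: 25.2
tcp_pos: [0.5583, -0.1048, 0.0151]
ee_rot: [61.2, 89.3, -11.9]
force: [0.5, 0.4, -0.3]
opening: 0.0774
```

>>> play_rows --pt "0 0 0 0 0 0 87" --pt "0 0 0.1 0 0 0 87" --pt "0 0 0.3 0 0 0 87" --pt "0 0 0.6 0 0 0 87" --pt "0 0 1 0 0 0 87"

```text
time_s: 25.7
tcp_pos: [0.5568, -0.1043, 0.1151]
ee_rot: [63.9, 89.5, -9.1]
force: [0.2, 0.0, -0.3]
opening: 0.0871
```

>>> play_rows --pt "0 -0.3 0.5 0 0 0 87" --pt "0 -0.6 1 0 0 0 87" --pt "0 -1 1 0 0 0 87" --pt "0 -1 1 0 0 0 87" --pt "0 -1 1 0 0 0 87"

```text
time_s: 26.2
tcp_pos: [0.5583, -0.2059, 0.2162]
ee_rot: [60.5, 89.2, -12.7]
force: [0.1, 0.2, -0.3]
opening: 0.0868
```

```bash
python3 - <<'E'
from h import *
A=snap('scene','s9');B=snap('top','t9');A0=np.load('pics/s0.npz')['color'];B0=np.load('pics/t0.npz')['color']
s=read_state();print(s['time_s'],s['tcp_pos'],s['force'],s['opening'])
# handle in scene & top by colour (wood handle darker-orange)
for n,c,roi in(('s',A,(200,170,90,75)),('t',B,(205,165,100,75))):
    x,y,w,h=roi;hsv=cv2.cvtColor(c['color'][y:y+h,x:x+w],cv2.COLOR_RGB2HSV).astype(int)
    before=cv2.cvtColor((A0 if n=='s' else B0)[y:y+h,x:x+w],cv2.COLOR_RGB2HSV).astype(int)
    m=((abs(hsv[...,1]-before[...,1])>35)&(hsv[...,0]<22)).astype(np.uint8)
    k,_,st,ce=cv2.connectedComponentsWithStats(m)
    for i in range(1,k):
        if st[i,4]>60:print(n,st[i],ce[i]+[x,y],onz(c,ce[i]+[x,y],.035))
# bystanders: colour centroids before/after
def cen(im,lo,hi):
    m=cv2.inRange(cv2.cvtColor(im,cv2.COLOR_RGB2HSV),lo,hi);ys,xs=np.where(m);return len(xs),xs.mean().round(1),ys.mean().round(1)
for nm,lo,hi in(('yellow',(22,150,120),(34,255,255)),('green',(60,100,30),(90,255,200)),('blue',(100,150,60),(125,255,255)),('redlow',(0,200,140),(4,255,255))):
    print(nm,cen(A0,lo,hi),cen(A['color'],lo,hi),'|',cen(B0,lo,hi),cen(B['color'],lo,hi))
for n,a,b in(('s',A0,A['color']),('t',B0,B['color'])):
    d=cv2.morphologyEx(((cv2.absdiff(a,b).max(-1))>45).astype(np.uint8),cv2.MORPH_OPEN,np.ones((2,2)));k,_,st,ce=cv2.connectedComponentsWithStats(d)
    print(n,[(st[i,:5].tolist()) for i in range(1,k) if st[i,4]>15])
E
python3 seam.py
```

```text
26.3 [ 0.5577 -0.2039  0.2144] [ 0.7827  0.0713 -0.1628] 0.08685765575879859
s [ 31  39  25  26 391] [242.6726 221.977 ] [ 0.563  -0.0992  0.035 ]
t [ 69   0  31  33 249] [292.8233 177.1165] [ 0.6252 -0.2167  0.035 ]
t [ 42  21  34  21 256] [260.9453 196.1445] [ 0.5568 -0.1032  0.035 ]
t [ 63  42  37  27 245] [290.0245 218.9959] [ 0.4765 -0.2034  0.035 ]
t [ 47  45  49  30 404] [272.3292 229.6485] [ 0.4397 -0.1414  0.035 ]
yellow (5479, np.float64(327.6), np.float64(255.5)) (5478, np.float64(327.5), np.float64(255.5)) | (3399, np.float64(195.5), np.float64(132.6)) (3797, np.float64(198.5), np.float64(133.5))
green (2176, np.float64(143.8), np.float64(158.3)) (2384, np.float64(144.7), np.float64(164.5)) | (1297, np.float64(425.6), np.float64(196.1)) (1326, np.float64(420.6), np.float64(196.8))
blue (12517, np.float64(134.2), np.float64(284.9)) (10850, np.float64(118.2), np.float64(318.2)) | (5119, np.float64(389.3), np.float64(147.0)) (5046, np.float64(396.7), np.float64(138.3))
redlow (222, np.float64(227.9), np.float64(264.1)) (216, np.float64(228.0), np.float64(264.1)) | (120, np.f
[... 412 characters left out ...]
2, 13, 8, 45], [151, 217, 17, 16, 191], [231, 219, 26, 18, 174]]
t [[100, 127, 256, 257, 16118], [32, 161, 121, 86, 2378], [333, 205, 16, 14, 163], [325, 206, 6, 11, 32], [0, 322, 33, 40, 931], [213, 345, 44, 28, 631], [0, 361, 20, 23, 200], [256, 373, 6, 11, 31]]
diff 2558 50
160  100 100 102 106 102  97  91  78  40  41  41 100  98  99 101  97 102 103 101 103 102 103 100 104  98 102  99  99 100  99 101 104 102 102
200  110 108 107 107 104 104 106 108 104 105 102 105 104 106 102 104 106 109 107 106 105 102 101 100 102  99 101 102 100 105 102 103  95 101
236  125 127 123 126 127 126 125 125 127 124 127 123 126 125 125 122 127 124 123 125 127 123 125 125 126 123 127 123 123 127 102 100  99 101
```

```bash
python3 -c "
from plant import hand_in
print(hand_in())"
```

```text
the job is handed in; nothing more can be done
None
```

I opened the key cabinet with the push rod through the middle hole, laid the rod back flat on the bench, and handed the job in at about 26 s. I drew the rod out of the holster by its dowel, laid it level on the bench, and took it again by the handle before going to the cabinet.

**Pressing the catch:** The dowel went into the middle hole without touching the sides and met the press plate about 86 mm in. The highest force I read was about 10.5 N, well under the 40 N limit.

**Where it differed from the description:** The catch let go about 11 mm further in, but the door only came ajar and stopped. I pressed on another 9 mm, at 5 N or less, before it swung open by itself. The picture difference at the door jumped from about 320 to about 2,500 pixels and held there through the last check.

**Last checks:**
- **Rod:** it lies flat with its handle near (0.56, -0.10), about where I took it from. I lowered it to the same height as at the regrasp, felt the bench at +3 N, then released it.
- **Gripper:** it is open, clear of everything, and reads no contact force.
- **Bystanders:** in the scene camera only the arm, the door and the rod have changed since the start. The hat and screwdriver centroids match in that view. The green and blue colour centroids did shift, probably because the arm now covers other parts of the picture.
- **Not rechecked:** the arm's change region in the final top view may cover the jar, and I had no picture views left. I last saw the jar just before the door opened, and it looked in place. The door's swing should clear it by about 60 mm.

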